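# Add the missing die segment to the row

## Robot

A 6-joint arm with a two-finger parallel gripper is mounted at the origin on a cart in front of the work surface, level with it; the furniture and walls round the work are solid. World frame = base frame: x ahead of the robot, y to its left, z up, the work surface at z = 0. Lengths are in mm, angles in rad, forces in N, time in s.
With the tool pointing down it reaches from about 400 to 925 mm from the base axis. Payload 12.5 kg.
Tool frame: the origin (TCP) lies midway between the tips of the shut fingers; the grasp point (between the pads) lies 19 mm behind it; z points along the fingers, y is the line along which they close (so a half turn about z gives the same grasp; the last joint's range is limited). The gripper opens to 95 mm and grips with 3 to 60 N. Pads are 20 mm wide; open, the fingers measure 119 mm over their backs; the gripper's body (75 mm by 180 mm) begins 59 mm behind the grasp point.
Start: joints at [1.17, 0.491, 1.559, -0, 1.092, -0.106], TCP at [181.576, 598.061, 214.661] pointing down, gripper open.
Joint ranges: [-3.1, 3.1], [-0.84, 2.19], [0.05, 2.79], [-1.13, 4.28], [0.06, 2.93], [-2.69, 2.69]. Speed limits (rad/s): [2.22, 2.22, 2.79, 3.14, 3.14, 3.14].

## Interface

Orientations are given as [roll, pitch, yaw] about the fixed x, y, z axes, in that order (R = Rz(yaw) Ry(pitch) Rx(roll)).
In Python, from cell import state, viewer, env, models gives the robot as it stands. The module is installed in compiled form; this text tells all that it offers.
- The arm moves only by the tool arm_command, never from a script. Its argument "rows" is a list of rows, each a list of 2 entries, a list of its own where there are three numbers: the shift along the tool's x, y, z normalised to -1 to 1, where 1 is 0.25 m, then the turn about the tool's z normalised to -1 to 1, where 1 is pi rad. A call has exactly 5 rows; each row shifts and turns the commanded pose from where the row before left it, along the tool's axes as they then stand; what a row does not reach is not made up. A row lasts 1/10 s, in which the tool goes at most 50 mm and 8.59 degrees, less where a joint would pass 70% of its speed; a pose out of reach is approached as far as the arm can. A call with a number of a shift or a turn outside -1 to 1 is refused whole. A call with a gripper value outside its range is refused whole. "claw" is the opening, from 0 (shut) to 1 (fully open), set as the call begins (left out, the last holds). The fingers move at their own pace and stop on an object; the grip force is fixed at half the most. Time passes only in rows, so rows that do not move let the fingers close, or fill a call up. It gives the time, the measured TCP pose, the force, the opening and the grip force at its end, in the units of the state.
- state(): the state, without advancing time (a new reading comes with each control period).
- viewer.read_camera(name): name is "scene" or "top" or "wrist"; returns (picture, depth): 400x640x3 uint8, red, green, blue; 400x640 float32, mm along the optical axis (not along the pixel's ray), 0 where there is no reading.
- viewer.get_calibration(name): a dict with "camera_matrix" (3x3 intrinsics, pixels), "dist_coeffs" ([k1, k2, p1, p2, k3] as OpenCV has them; the pictures are not rectified), "world_to_cam" (4x4, takes a point from world to camera coordinates). Camera axes: x right, y up, looking along -z (the intrinsics and any distortion apply to the point x, -y, -z); pixel columns grow to the right and rows downward; lengths in mm; the calibration is good to about 2 mm. A picture is of the moment at which its call begins: read the wrist's pose just before it. get_calibration takes no time and is no camera call; for the wrist camera it gives the pose at the moment of the call.
- env.job_done(): hands the job in; it is judged then, once.
Trained networks look in the newest picture that a camera, given by its name, has taken for a name from the list of things; names that differ only in an ending like _2 or _b are one class to them, and where a whole thing is asked for, a point or a joint stands for the part that bears it (a point fixed in the world has none). Each returns a list of dicts, best first, with "confidence" (0 to 1); they miss things now and then, are a little off and sometimes report something else, mostly with a low value. They report only what shows in the picture. A call takes as long as a camera call. They do not tell look-alikes from the thing itself.
- models.search_frame(camera, label): "position" ([x, y, z] in mm, in world coordinates, good to about 4 mm: the middle of the surface that is visible of it).
- models.mark_of(camera, label): "position" ([x, y, z] in mm, in world coordinates, good to about 4 mm: a listed point, or the origin of a listed thing).
The state is a dict: "t": time; "joints": joint angles; "qvel": joint speeds; "tau": joint torques, N m; "eef_pos": TCP position; "tcp_rot": TCP orientation; "ft_force": force on the tool from outside, world axes, zero at the start; "moment": the same for the moment, N m; "opening": opening from 0.0 (shut) to 1.0 (fully open); "grip_force": force on a finger pad.
Only numpy, scipy, OpenCV 4.12 (cv2) and the standard library are available. Lean on these libraries where they do the work, as an engineer would, in place of code of your own. Each camera call takes 0.05 s, during which the arm holds its last target. There are 200 camera calls.

## Task

The blue-topped die segment is missing from the row on the rail: without lifting any segment of the row, slide the row apart, towards the end stop and towards the orange spring keeper, and work the blue one down into the gap directly beside the yellow-topped one, on its keeper side, so that the spring holds all five close together. Then bed it: press it down on the rail with about 20 to 25 N for a second, and let go. Be gentle throughout: do not ram the stop, jam the segments or drive the keeper to the end of its travel, and leave everything else where it is.

Things in the scene. Friction and masses are not known exactly. Their poses are not given: they have to be found in the camera images.
- rail: Grey channel fixed to the top. Origin on the cabinet top under its middle; y along it to the rigid end stop (robot's left), x across, away from the robot. Floor 10 mm up, lips to 24 mm, 48 mm apart inside, 66 mm outside. A seated segment has its centre at 45 mm, its top at 80 mm. Oiled segments slide along it at about 0.7 N each.
- stop_face (a point): Middle of the inner face of the rigid end stop, at y = +88 mm of the rail, 34 mm up; the stop is 14 mm thick and reaches 58 mm up. Segments slid against it stop dead.
- keeper_face (a point): Middle of the inner face of the orange spring keeper at the rail's other end; at rest at y = -86 mm of the rail, so stop and keeper are then 174 mm apart, 6 mm less than five segments. It reaches 56 mm up; a post of 58 mm stands behind it.
- keeper (a joint): How far the keeper is pushed back against its spring, m: 0 at rest, end of travel 0.014. It takes 6 N to start it and 0.8 N more for every mm. It is damped (a brisk push meets 1 N more for every 8 mm/s). Let go while pushed back it returns and takes the segments along: ease off first.
- seg_yellow_centre (a point): Die segment with yellow painted top, second or third of the four in the row. 36 mm wide along its y (along the rail), 44 mm deep along x (the faces to grip), 70 mm high, 0.35 kg, steel, a groove in its top. The point is its centre, 35 mm above its underside.
- seg_left_centre (a point): Die segment with plain dark steel top, the one nearest the end stop. 36 mm wide along its y (along the rail), 44 mm deep along x (the faces to grip), 70 mm high, 0.35 kg, steel, a groove in its top. The point is its centre, 35 mm above its underside.
- seg_mid_centre (a point): Die segment with plain dark steel top, one of the two middle ones (yellow is the other). 36 mm wide along its y (along the rail), 44 mm deep along x (the faces to grip), 70 mm high, 0.35 kg, steel, a groove in its top. The point is its centre, 35 mm above its underside.
- seg_right_centre (a point): Die segment with plain dark steel top, the one nearest the keeper. 36 mm wide along its y (along the rail), 44 mm deep along x (the faces to grip), 70 mm high, 0.35 kg, steel, a groove in its top. The point is its centre, 35 mm above its underside.
- seg_new_centre (a point): The missing die segment, blue painted top, upright on the cabinet top before the rail. 36 mm wide along its y (along the rail), 44 mm deep along x (the faces to grip), 70 mm high, 0.35 kg, steel, a groove in its top. The point is its centre, 35 mm above its underside. Its foot is tapered, as are the others': over the lowest 16 mm the width narrows to 22 and the depth to 38 mm, so it can wedge its neighbours apart.
- flat_file: Bystander: flat file, 305 mm long, wooden handle, lying at the left edge.
- weld_magnet: Bystander: grey and red arrow-shaped welding magnet, 69 x 102 x 14, at the right edge in front.
- cut_bracket: Bystander: rusty L-shaped cut bracket, 75 x 100 x 5, at the right edge behind.
- spatter_spray: Bystander: spray can, 52 dia x 203 high, at the back edge.
- retaining_cap: Bystander: black torch cap, 35 dia x 36, at the back edge.
- nozzle_a: Bystander: copper nozzle, 17 dia x 22, at the back edge.
- nozzle_b: Bystander: copper nozzle, 17 dia x 22, at the back edge.
- shield_cup: Bystander: grey shield cup, 34 dia x 34, at the back edge.
Not all that is in view belongs to the job. What is shaped like the part that bears seg_mid_centre but green is not meant.

How it is judged (in metres and radians):
On the way:
1. the blue segment, seated beside the yellow one, is pressed on the rail with 10 to 30 N for half a second (z of seg_new_centre in the frame of rail between 0.0425 and 0.0485 m and angle between seg_new_centre's own z axis and vertical below 0.1 rad and angle between the y axis of seg_new_centre and the y axis of rail, either way round below 0.08 rad and y of seg_new_centre in the frame of seg_yellow_centre between -0.043 and -0.0345 m and contact force between seg_new and rail between 10 and 30 N), for 0.5 s.
At the end, for the whole second after the job is handed in: All five segments stand seated in the rail (centres 42.5 to 46.8 mm up, tilt < 0.05, turned < 0.08 rad); the blue centre is 34.5 to 38.5 mm from the yellow one on the keeper side, within 6 mm across; the closed row holds the keeper back 4 to 9.5 mm; the blue one is at rest (y of seg_new_centre in the frame of seg_yellow_centre between -0.0385 and -0.0345 m and x of seg_new_centre in the frame of seg_yellow_centre between -0.006 and 0.006 m and z of seg_left_centre in the frame of rail between 0.0425 and 0.0468 m and angle between each of seg_left_centre, seg_yellow_centre, seg_mid_centre, seg_right_centre, seg_new_centre's own z axis and vertical below 0.05 rad and angle between the y axis of each of seg_left_centre, seg_yellow_centre, seg_mid_centre, seg_right_centre, seg_new_centre and the y axis of rail, either way round below 0.08 rad and z of seg_yellow_centre in the frame of rail between 0.0425 and 0.0468 m and z of seg_mid_centre in the frame of rail between 0.0425 and 0.0468 m and z of seg_right_centre in the frame of rail between 0.0425 and 0.0468 m and z of seg_new_centre in the frame of rail between 0.0425 and 0.0468 m and value of joint keeper between 0.004 and 0.0095 m and linear speed of seg_new below 0.02 m/s); the robot touches nothing.
It fails at once if a segment of the row is rammed against the rail or its end stop with more than 40 N (contact force between any of seg_left, seg_yellow, seg_mid, seg_right and rail above 40 N).
It fails at once if the new segment is pressed on the rail or on a segment of the row with more than 40 N (contact force between seg_new and seg_left above 40 N or contact force between seg_new and seg_yellow above 40 N or contact force between seg_new and seg_mid above 40 N or contact force between seg_new and seg_right above 40 N or contact force between seg_new and rail above 40 N).
It fails at once if the spring keeper is driven to the end of its travel (over 13.5 mm) (value of joint keeper above 0.0135 m).
It fails at once if a segment of the row is lifted out of the channel (raised more than 12 mm) (z of any of seg_left_centre, seg_yellow_centre, seg_mid_centre, seg_right_centre in the frame of rail above 0.057 m).
It fails at once if a bystander is moved by more than 30 mm (distance of any of flat_file, weld_magnet, cut_bracket, spatter_spray, retaining_cap, nozzle_a, nozzle_b, shield_cup from where it was at the start of the episode above 0.03 m).
It also fails if it takes over 72 s, if anything falls off the work surface, if the arm or the gripper's body presses on something with over 40 N, if the wrist force passes 120 N, or if a joint passes its speed limit or range.

## Working session

There is one attempt and no reset: what is moved stays moved. The work goes in short steps, Python scripts to look and compute and a tool call to move; the robot and the scene stay as the last step left them, time stands still between calls to the robot, and variables do not carry over. Pictures are saved under pics/ and viewed, at most 10 in all, crops included, and the job is handed in when it is done.

Besides the shell and the picture viewer there is one more tool, called after ">>>" by a JSON object that holds its "name" and its "arguments". arm_command: Moves the arm, as the interface text tells. Scaled input: -1 to 1 covers 0.25 m each way for a shift and pi rad each way for a turn. Its arguments: {"type":"object","properties":{"rows":{"type":"array","items":{"type":"array"}},"claw":{"type":"number"}},"required":["rows"]}

```bash
mkdir -p pics; cat > h.py <<'E'
import numpy as np, cv2
from cell import state, viewer, env, models
def snap(cam,fn=None):
    cal=viewer.get_calibration(cam); p,d=viewer.read_camera(cam)
    if fn: cv2.imwrite('pics/'+fn,p[:,:,::-1])
    return p,d,cal
def world(cal,d):
    K=np.array(cal['camera_matrix']);D=np.array(cal['dist_coeffs'],float)
    h,w=d.shape
    g=np.stack(np.meshgrid(np.arange(w),np.arange(h)),-1).reshape(-1,1,2).astype(float)
    u=cv2.undistortPoints(g,K,D).reshape(h,w,2)
    c=np.stack([u[...,0]*d,-u[...,1]*d,-d,np.ones_like(d)],-1)
    T=np.linalg.inv(np.array(cal['world_to_cam']))
    return (c@T.T)[...,:3]
E
python3 - <<'E'
from h import *
s=state(); print({k:np.round(v,3).tolist() for k,v in s.items()})
p,d,c=snap('top','top0.png'); np.savez('top0.npz',p=p,d=d,W=world(c,d))
for l in ['seg_new_centre','seg_yellow_centre','seg_left_centre','seg_right_centre','stop_face','keeper_face','rail']:
    print(l,[(np.round(r['position'],1).tolist(),round(r['confidence'],2)) for r in models.mark_of('top',l)])
p,d,c=snap('scene','scene0.png')
E
```

```text
{'t': 0.0, 'joints': [1.17, 0.492, 1.559, -0.0, 1.092, -0.106], 'qvel': [0.001, -0.0, -0.001, -0.0, 0.001, 0.002], 'tau': [-0.002, -61.263, -25.819, 0.069, 0.048, -0.0], 'eef_pos': [181.482, 597.822, 214.056], 'tcp_rot': [-3.14, -0.0, 2.847], 'ft_force': [-0.079, 0.989, -0.471], 'moment': [0.018, -0.036, -0.008], 'grip_force': 0.0, 'opening': 1.0}
seg_new_centre [([587.7, -47.6, 43.2], 0.67), ([438.7, 60.0, 34.0], 0.55), ([746.8, -29.7, 0.3], 0.46)]
seg_yellow_centre [([580.0, -16.8, 47.2], 0.5)]
seg_left_centre [([564.1, 19.6, 42.2], 0.53)]
seg_right_centre [([595.3, -82.6, 45.7], 0.63)]
stop_face [([564.9, 61.0, 37.4], 0.86)]
keeper_face [([595.0, -117.3, 33.1], 0.59)]
rail []
```

View pics/top0.png

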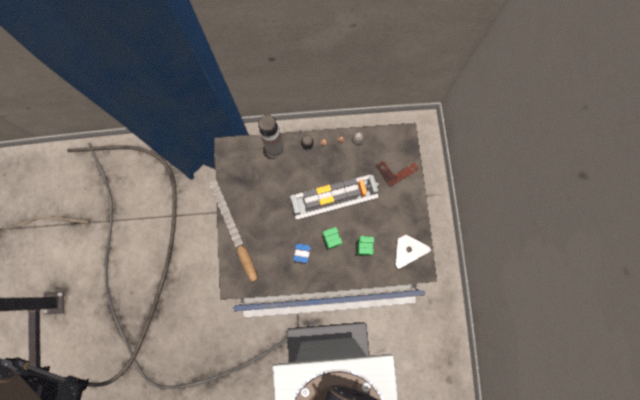

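View pics/scene0.png

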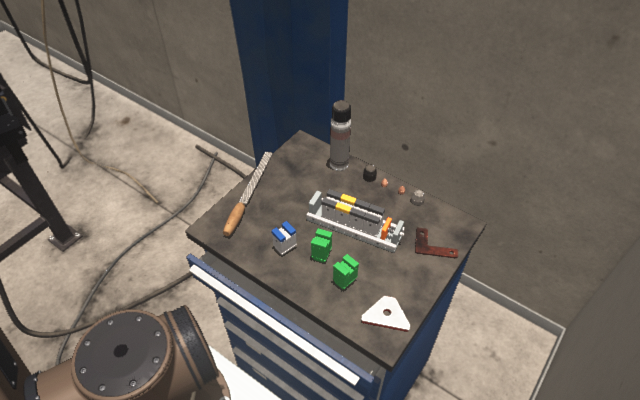

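The top view shows the row from the stop at px (297,205) to the keeper at (365,187). Yellow is second from the stop, at (325,194). Blue is at (301,253), and the green look-alikes at (332,238) and (366,245) are to be left alone. The scene view agrees.

```bash
cat >> h.py <<'E'
def go(x,y,z,yaw,s=None):
    from scipy.spatial.transform import Rotation as R
    s=s or state(); p=np.array(s['eef_pos']); r=np.array(s['tcp_rot'])
    turn=-(yaw-r[2]); turn=(turn+np.pi)%(2*np.pi)-np.pi
    sh=lambda rot:(rot.inv().apply(np.array([x,y,z])-p)/250).round(4).tolist()
    print('turn norm',round(turn/np.pi,4),'shift now axes',sh(R.from_euler('xyz',r)),'shift after turn',sh(R.from_euler('xyz',[np.pi,0,yaw])))
E
python3 - <<'E'
from h import *
z=np.load('top0.npz'); W=z['W'];p=z['p'].astype(int);d=z['d']
hsv=cv2.cvtColor(z['p'],cv2.COLOR_RGB2HSV)
H,S,V=[hsv[...,i].astype(int) for i in range(3)]
reg=np.zeros(d.shape,bool);reg[120:295,215:432]=1
m={'yellow':(H>18)&(H<35)&(S>150)&(V>120),'blue':(H>100)&(H<125)&(S>120)&(V>60),'orange':(H<16)&(S>180)&(V>150)}
for k,v in m.items():
    q=W[v&reg&(W[...,2]>40)]; print(k,len(q),np.median(q,0).round(1),q.min(0).round(),q.max(0).round())
q=W[reg&(W[...,2]>70)&(W[...,2]<90)&(W[...,0]>530)&(W[...,0]<630)]
print(len(q)); print(cv2.minAreaRect(q[:,:2].astype(np.float32)))
q=W[reg&(W[...,2]>120)];print('can',q.min(0).round(),q.max(0).round())
go(570,-10,300,1.738)
E
```

```text
yellow 126 [587.8 -13.5  79.6] [348. -34.  64.] [ 601.   25. 1152.]
blue 118 [442.4  58.   69.4] [348.  25.  60.] [ 457.   78. 1152.]
orange 2 [ 586.2 -115.5   45.2] [ 579. -117.   43.] [ 594. -114.   48.]
725
((583.4502563476562, -32.292137145996094), (44.97854232788086, 144.46778869628906), 10.43018913269043)
can [348.  25. 120.] [ 750.  139. 1152.]
turn norm 0.3529 shift now axes [-2.1934, -1.8756, -0.3415] shift after turn [-2.6567, 1.1272, -0.3416]
```

>>> {"name": "arm_command", "arguments": {"rows": [[[0, 0, -0.04], 0.0435], [[0, 0, -0.04], 0.0435], [[0, 0, -0.04], 0.0435], [[0, 0, -0.04], 0.0435], [[0, 0, -0.04], 0.0435]], "claw": 1}}

```text
t: 0.95
eef_pos: [181.5, 598.0, 265.1]
tcp_rot: [3.142, -0.0, 2.158]
ft_force: [-0.2, 0.1, -0.4]
opening: 1.002
grip_force: 0.0
```

>>> {"name": "arm_command", "arguments": {"rows": [[[0, 0, -0.04], 0.0435], [[0, 0, -0.04], 0.0435], [[0, 0, -0.04], 0.0435], [[-0.177, 0.075, 0], 0], [[-0.177, 0.075, 0], 0]]}}

```text
t: 1.45
eef_pos: [234.5, 517.2, 294.5]
tcp_rot: [3.141, -0.0, 1.755]
ft_force: [1.4, -1.0, 0.2]
opening: 0.995
grip_force: 0.0
```

>>> {"name": "arm_command", "arguments": {"rows": [[[-0.177, 0.075, 0], 0], [[-0.177, 0.075, 0], 0], [[-0.177, 0.075, 0], 0], [[-0.177, 0.075, 0], 0], [[-0.177, 0.075, 0], 0]]}}

```text
t: 1.95
eef_pos: [367.6, 315.6, 294.9]
tcp_rot: [3.141, -0.0, 1.754]
ft_force: [0.3, -0.1, -0.1]
opening: 1.001
grip_force: 0.0
```

>>> {"name": "arm_command", "arguments": {"rows": [[[-0.177, 0.075, 0], 0], [[-0.177, 0.075, 0], 0], [[-0.177, 0.075, 0], 0], [[-0.177, 0.075, 0], 0], [[-0.177, 0.075, 0], 0]]}}

```text
t: 2.45
eef_pos: [500.1, 114.9, 294.9]
tcp_rot: [3.141, -0.0, 1.753]
ft_force: [0.3, 0.2, 0.0]
opening: 0.996
grip_force: 0.0
```

>>> {"name": "arm_command", "arguments": {"rows": [[[-0.177, 0.075, 0], 0], [[-0.177, 0.075, 0], 0], [[-0.17, 0.07, 0], 0], [[0, 0, 0], 0], [[0, 0, 0], 0]]}}

```text
t: 2.95
eef_pos: [577.2, -2.8, 294.2]
tcp_rot: [-3.141, -0.001, 1.752]
ft_force: [-0.1, 0.8, 0.2]
opening: 1.004
grip_force: 0.0
```

```bash
python3 - <<'E'
from h import *
s=state(); print({k:np.round(s[k],3).tolist() for k in ['t','eef_pos','tcp_rot','ft_force','joints']})
p,d,c=snap('wrist','w1.png'); np.savez('w1.npz',p=p,d=d,W=world(c,d))
E
```

```text
{'t': 2.95, 'eef_pos': [577.213, -2.771, 294.156], 'tcp_rot': [-3.141, -0.001, 1.752], 'ft_force': [-0.057, 0.755, 0.171], 'joints': [-0.119, 0.352, 1.569, 0.0, 1.222, -0.3]}
```

View pics/w1.png

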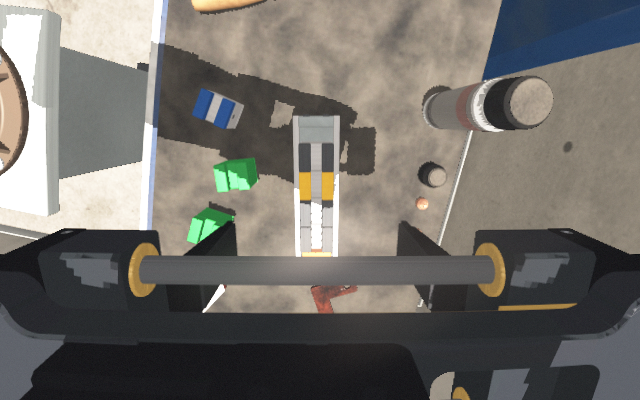

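The wrist view, with the stop end up, shows the stop at (316,130), the left segment at (316,157), yellow at (316,186), mid at (316,215), and the keeper edge at (316,253). Blue is at (218,108).

```bash
cat >> h.py <<'E'
def ana(p,W,verbose=True):
    hsv=cv2.cvtColor(p,cv2.COLOR_RGB2HSV); H,S,V=[hsv[...,i].astype(int) for i in range(3)]
    X,Y,Z=W[...,0],W[...,1],W[...,2]; ok=np.isfinite(Z)
    near=(X>520)&(X<640)&(Y>-140)&(Y<90)
    rr=lambda m:cv2.minAreaRect(W[m][:,:2].astype(np.float32)) if m.sum()>5 else None
    row=near&(Z>75)&(Z<86); out={}
    out['row']=rr(row); out['rowz']=np.median(Z[row])
    out['yellow']=rr(row&(H>15)&(H<35)&(S>130))
    out['stop']=rr(near&(Z>53)&(Z<63)&(S<60)&(Y>20))
    out['orange']=rr(near&(Z>35)&(Z<62)&(H<18)&(S>150)&(Y<-80))
    b=(X<520)&(X>380)&(Y>20)&(Y<110)&(Z>64)&(Z<76)
    out['blue']=rr(b); out['bluez']=np.median(Z[b]) if b.any() else None
    for k,v in out.items(): print(k,np.round(np.hstack([np.ravel(a) for a in v]),2) if isinstance(v,tuple) else v)
    return row
E
python3 - <<'E'
from h import *
z=np.load('w1.npz'); row=ana(z['p'],z['W'])
W=z['W'];print(len(W[row]))
th=0.182
for th in (0.167,0.175,0.182,0.19):
    q=W[row]; ax=np.array([np.cos(th),np.sin(th)]);ay=np.array([-np.sin(th),np.cos(th)])
    a=q[:,:2]@ax; print(th,np.percentile(a,[1,50,99]).round(1))
E
```

```text
row [579.69 -32.28  44.03 143.7   10.4 ]
rowz 80.00970947744196
yellow [576.42 -14.64  43.51  35.55  10.25]
stop [563.14  53.92  45.25  31.55  10.34]
orange None
blue [432.14  56.91  36.43  43.99  76.38]
bluez 69.91296687592177
2509
0.167 [544.3 560.4 588. ]
0.175 [543.5 558.8 586.8]
0.182 [542.7 557.4 585.8]
0.19 [541.5 556.3 584.9]
```

>>> {"name": "arm_command", "arguments": {"rows": [[[-0.0458, -0.0116, 0.15], 0], [[0, 0, 0.15], 0], [[0, 0, 0.15], 0], [[0, 0, 0.1], 0], [[0, 0, 0], 0]]}}

```text
t: 3.5
eef_pos: [574.6, -12.4, 154.7]
tcp_rot: [-3.137, -0.002, 1.755]
ft_force: [-0.4, 0.2, 0.7]
opening: 0.998
grip_force: 0.0
```

```bash
python3 - <<'E'
from h import *
s=state(); print({k:np.round(s[k],3).tolist() for k in ['t','eef_pos','tcp_rot','ft_force']})
p,d,c=snap('wrist','w2.png'); W=world(c,d); np.savez('w2.npz',p=p,d=d,W=W); ana(p,W)
ay=np.array([-.1797,.9837]);ax=np.array([.9837,.1797])
u=W[...,:2]@ax;v=W[...,:2]@ay;Z=W[...,2]
u0=np.dot([579.69,-32.28],ax); print('u0',u0)
for n,lo,hi in [('lip',22,26),('stop',56,60),('floor',8,12)]:
    m=(abs(u-u0)<40)&(Z>lo)&(Z<hi)&(v>-240)&(v<0)
    if m.sum()>5: print(n,m.sum(),'u',np.percentile(u[m]-u0,[1,25,50,75,99]).round(1),'v',np.percentile(v[m],[1,5,50,95,99]).round(1))
E
```

```text
{'t': 3.5, 'eef_pos': [574.568, -12.356, 154.689], 'tcp_rot': [-3.137, -0.002, 1.755], 'ft_force': [-0.372, 0.219, 0.674]}
row [579.82 -32.92  44.14 145.36  10.5 ]
rowz 79.98810015408247
yellow [576.71 -14.85  43.74  36.77  10.64]
stop [563.53  54.23  45.69  33.93  10.8 ]
orange [ 592.5  -120.19   23.22   11.04   61.47]
blue [432.23  56.93  36.76  44.98  75.56]
bluez 69.8384332639732
u0 564.4403370000001
lip 2213 u [-32.9 -29.6 -26.3  29.5  32.8] v [-237.8 -227.9 -101.4  -36.1  -30.6]
stop 1011 u [-22.4 -11.3  -0.1  10.5  22.2] v [-226.8 -224.5  -38.5  -31.9  -31.1]
floor 1002 u [-24.  -12.9   0.   12.   23.2] v [-64.8 -64.6 -54.8 -46.  -45. ]
```

View pics/w2.png

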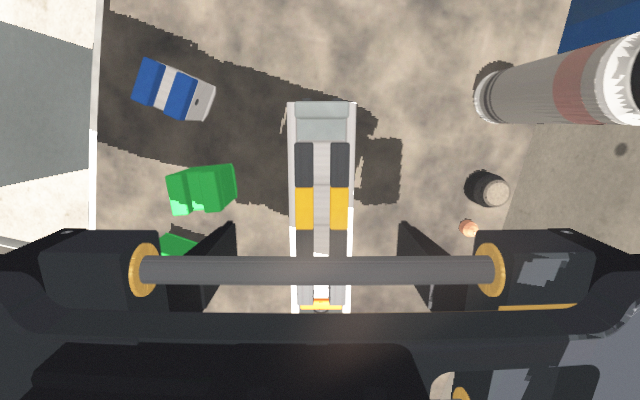

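The close view agrees: the row is centred in the channel, with yellow at (321,208) and the stop face at px row 140.

>>> {"name": "arm_command", "arguments": {"rows": [[[0, 0, 0.14], 0], [[0, 0, 0.14], 0], [[0, 0, 0.14], 0], [[0, 0, 0], 0], [[0, 0, 0], 0]]}}

```text
t: 4.05
eef_pos: [577.3, -13.5, 54.0]
tcp_rot: [3.14, 0.0, 1.754]
ft_force: [-1.2, -0.4, 0.3]
opening: 1.0
grip_force: 0.0
```

```bash
cat >> h.py <<'E'
def st():
    s=state(); p=np.array(s['eef_pos']);f=np.array(s['ft_force'])
    R=np.array([[.9837,.1797,0],[-.1797,.9837,0],[0,0,1]])
    print('t',round(s['t'],2),'u,v,z',(R@p).round(2),'F',(R@f).round(2),'M',np.round(s['moment'],2),'yaw',round(s['tcp_rot'][2],4),'open',round(s['opening']*95,2),'grip',round(s['grip_force'],1))
E
python3 -c "
from h import *
st()"
```

```text
t 4.05 u,v,z [ 565.44 -117.01   53.98] F [-1.22 -0.21  0.34] M [-0.06  0.08 -0.01] yaw 1.7541 open 95.02 grip 0.0
```

>>> {"name": "arm_command", "arguments": {"rows": [[[-0.004, -0.004, 0], 0], [[0, 0, 0], 0], [[0, 0, 0], 0], [[0, 0, 0], 0], [[0, 0, 0], 0]], "claw": 0.4}}

```text
t: 4.55
eef_pos: [575.7, -15.0, 52.5]
tcp_rot: [3.141, 0.0, 1.754]
ft_force: [0.1, 0.0, 0.4]
opening: 0.64
grip_force: 0.0
```

>>> {"name": "arm_command", "arguments": {"rows": [[[0, 0, 0], 0], [[0, 0, 0], 0], [[0, 0, 0], 0], [[0, 0, 0], 0], [[0, 0, 0], 0]]}}

```text
t: 5.05
eef_pos: [575.9, -15.0, 52.1]
tcp_rot: [3.141, 0.0, 1.754]
ft_force: [2.6, 0.2, -0.9]
opening: 0.462
grip_force: 30.0
```

```bash
python3 -c "
from h import *
st()"
```

```text
t 5.05 u,v,z [ 563.83 -118.23   52.14] F [ 2.55 -0.3  -0.89] M [-0.04 -0.45 -0.04] yaw 1.7536 open 43.85 grip 30.0
```

>>> {"name": "arm_command", "arguments": {"rows": [[[0.01, 0, 0], 0], [[0.014, 0, 0], 0], [[0.016, 0, 0], 0], [[0.014, 0, 0], 0], [[0.008, 0, 0], 0]]}}

```text
t: 5.55
eef_pos: [572.9, 0.7, 52.2]
tcp_rot: [3.141, 0.0, 1.754]
ft_force: [3.7, -0.6, -1.3]
opening: 0.458
grip_force: 30.0
```

>>> {"name": "arm_command", "arguments": {"rows": [[[0.002, 0, 0], 0], [[0.002, 0, 0], 0], [[0.001, 0, 0], 0], [[0.001, 0, 0], 0], [[0, 0, 0], 0]]}}

```text
t: 6.05
eef_pos: [572.7, 1.7, 52.1]
tcp_rot: [3.141, -0.0, 1.753]
ft_force: [5.3, -0.5, -3.0]
opening: 0.462
grip_force: 30.0
```

```bash
python3 -c "
from h import *
st()"
```

```text
t 6.05 u,v,z [ 563.66 -101.27   52.13] F [ 5.16 -1.42 -2.99] M [-0.19 -1.    0.05] yaw 1.7534 open 43.9 grip 30.0
```

>>> {"name": "arm_command", "arguments": {"rows": [[[0.002, 0.001, 0], 0], [[0.002, 0.001, 0], 0], [[0.001, 0.001, 0], 0], [[0, 0, 0], 0], [[0, 0, 0], 0]]}}

```text
t: 6.55
eef_pos: [572.6, 3.1, 52.1]
tcp_rot: [-3.141, -0.0, 1.754]
ft_force: [-0.0, -1.0, 1.2]
opening: 0.461
grip_force: 30.0
```

>>> {"name": "arm_command", "arguments": {"rows": [[[0.0016, 0, 0], 0], [[0.001, 0, 0], 0], [[0, 0, 0], 0], [[0, 0, 0], 0], [[0, 0, 0], 0]]}}

```text
t: 7.05
eef_pos: [572.7, 3.8, 52.1]
tcp_rot: [-3.141, -0.0, 1.754]
ft_force: [-1.3, -0.9, 1.4]
opening: 0.459
grip_force: 30.0
```

```bash
python3 -c "
from h import *
st()"
```

```text
t 7.05 u,v,z [564.07 -99.16  52.09] F [-1.46 -0.68  1.44] M [-0.33  0.39  0.02] yaw 1.7535 open 43.62 grip 30.0
```

Moved 19.1 mm, with no contact yet.

>>> {"name": "arm_command", "arguments": {"rows": [[[0.0015, 0, 0], 0], [[0, 0, 0], 0], [[0.0015, 0, 0], 0], [[0, 0, 0], 0], [[0, 0, 0], 0]]}}

```text
t: 7.55
eef_pos: [572.9, 4.5, 52.1]
tcp_rot: [3.141, -0.0, 1.754]
ft_force: [0.2, -0.8, 1.3]
opening: 0.46
grip_force: 30.0
```

>>> {"name": "arm_command", "arguments": {"rows": [[[0.0015, 0, 0], 0], [[0, 0, 0], 0], [[0, 0, 0], 0], [[0, 0, 0], 0], [[0, 0, 0], 0]]}}

```text
t: 8.05
eef_pos: [572.9, 4.6, 52.1]
tcp_rot: [3.141, 0.0, 1.754]
ft_force: [1.4, -4.9, -0.2]
opening: 0.462
grip_force: 30.0
```

```bash
python3 -c "
from h import *
st()"
```

```text
t 8.05 u,v,z [564.41 -98.47  52.15] F [ 0.53 -5.06 -0.22] M [-1.08 -0.03  0.07] yaw 1.7536 open 43.87 grip 30.0
```

>>> {"name": "arm_command", "arguments": {"rows": [[[0, 0, 0], 0], [[0, 0, 0], 0], [[0, 0, 0], 0], [[0, 0, 0], 0], [[0, 0, 0], 0]], "claw": 0.8}}

```text
t: 8.55
eef_pos: [572.7, 5.0, 52.1]
tcp_rot: [3.142, -0.0, 1.754]
ft_force: [0.2, -0.3, 0.5]
opening: 0.785
grip_force: 0.0
```

>>> {"name": "arm_command", "arguments": {"rows": [[[-0.075, 0, 0], 0], [[-0.075, 0, 0], 0], [[-0.074, 0, 0], 0], [[0, 0, 0], 0], [[0, 0, 0], 0]]}}

```text
t: 9.05
eef_pos: [582.8, -50.5, 52.0]
tcp_rot: [-3.141, -0.0, 1.752]
ft_force: [-0.2, -0.7, -0.0]
opening: 0.802
grip_force: 0.0
```

```bash
python3 - <<'E'
from h import *
st()
p,d,c=snap('wrist','w3.png'); W=world(c,d)
ay=np.array([-.1797,.9837]);ax=np.array([.9837,.1797])
u=W[...,:2]@ax-564.4;v=W[...,:2]@ay;Z=W[...,2]
m=(abs(u)<10)&(v<-30)&(v>-240)&(Z>5)&(Z<90)
b=np.round(v[m]/2)*2
for k in np.unique(b): print(int(k),round(float(np.median(Z[m][b==k])),0),end='; ')
E
```

```text
t 9.05 u,v,z [ 564.2  -154.37   52.01] F [-0.31 -0.69 -0.02] M [-0.1  0.   0. ] yaw 1.7524 open 76.18 grip 0.0
-194 68.0; -192 68.0; -190 68.0; -188 68.0; -186 68.0; -184 69.0; -182 69.0; -180 69.0; -178 69.0; -176 69.0; -174 80.0; -172 80.0; -170 80.0; -168 81.0; -158 68.0; -156 68.0; -154 68.0; -152 68.0; -150 68.0; -148 68.0; -146 69.0; -144 68.0; -142 69.0; -140 68.0; -138 68.0; -136 52.0; -134 10.0; -132 10.0; -130 10.0; -128 10.0; -126 10.0; -116 68.0; -114 69.0; -112 69.0; -110 68.0; -108 68.0; -106 69.0; -104 69.0; -102 68.0; -100 68.0; -98 68.0; -96 69.0; -94 69.0; -92 68.0; -90 69.0; -88 69.0; -86 69.0; -84 68.0; -82 68.0; -80 68.0; -78 69.0; -76 68.0; -74 69.0; -72 69.0; -70 68.0; -68 68.0; -66 69.0; -64 69.0; -62 69.0; -60 68.0; -58 69.0; -56 68.0; -54 69.0; -52 69.0; -50 68.0; -48 68.0; -46 68.0; -44 79.0; -42 58.0; -40 58.0; -38 58.0; -36 58.0; -34 58.0; -32 58.0; -30 57.0;
```

>>> {"name": "arm_command", "arguments": {"rows": [[[0, 0, 0], 0], [[0, 0, 0], 0], [[0, 0, 0], 0], [[0, 0, 0], 0], [[0, 0, 0], 0]], "claw": 0.4}}

```text
t: 9.6
eef_pos: [583.0, -50.1, 52.2]
tcp_rot: [3.141, -0.0, 1.754]
ft_force: [0.8, 0.6, 0.0]
opening: 0.462
grip_force: 30.0
```

>>> {"name": "arm_command", "arguments": {"rows": [[[0, 0, 0], 0], [[0, 0, 0], 0], [[-0.008, 0, 0], 0], [[-0.012, 0, 0], 0], [[-0.008, 0, 0], 0]]}}

```text
t: 10.1
eef_pos: [584.2, -57.4, 52.2]
tcp_rot: [3.141, -0.0, 1.753]
ft_force: [0.1, 1.3, 1.8]
opening: 0.461
grip_force: 30.0
```

>>> {"name": "arm_command", "arguments": {"rows": [[[-0.004, 0, 0], 0], [[-0.002, 0, 0], 0], [[-0.002, 0, 0], 0], [[0, 0, 0], 0], [[0, 0, 0], 0]]}}

```text
t: 10.6
eef_pos: [584.5, -59.1, 52.2]
tcp_rot: [3.142, 0.0, 1.754]
ft_force: [-1.5, 0.2, 4.2]
opening: 0.461
grip_force: 30.0
```

```bash
python3 -c "
from h import *
st()"
```

```text
t 10.6 u,v,z [ 564.39 -163.2    52.18] F [-1.43  0.48  4.16] M [ 0.03  0.16 -0.02] yaw 1.7536 open 43.78 grip 30.0
```

>>> {"name": "arm_command", "arguments": {"rows": [[[-0.002, 0, 0], 0], [[-0.002, 0, 0], 0], [[-0.002, 0, 0], 0], [[0, 0, 0], 0], [[0, 0, 0], 0]]}}

```text
t: 11.1
eef_pos: [584.8, -60.0, 52.1]
tcp_rot: [-3.142, -0.001, 1.754]
ft_force: [-0.7, 5.4, 4.1]
opening: 0.46
grip_force: 30.0
```

>>> {"name": "arm_command", "arguments": {"rows": [[[-0.002, 0, 0], 0], [[-0.002, 0, 0], 0], [[0, 0, 0], 0], [[0, 0, 0], 0], [[0, 0, 0], 0]]}}

```text
t: 11.6
eef_pos: [584.8, -60.7, 52.2]
tcp_rot: [-3.141, -0.001, 1.754]
ft_force: [-1.0, 7.9, 4.5]
opening: 0.465
grip_force: 30.0
```

```bash
python3 -c "
from h import *
st()"
```

```text
t 11.6 u,v,z [ 564.38 -164.79   52.17] F [0.39 7.97 4.55] M [1.45 0.2  0.11] yaw 1.7536 open 44.15 grip 30.0
```

>>> {"name": "arm_command", "arguments": {"rows": [[[0.002, 0, 0], 0], [[0, 0, 0], 0], [[0, 0, 0], 0], [[0, 0, 0], 0], [[0, 0, 0], 0]], "claw": 1}}

```text
t: 12.1
eef_pos: [584.9, -61.2, 52.1]
tcp_rot: [-3.142, -0.0, 1.753]
ft_force: [-0.2, 0.7, 0.5]
opening: 0.827
grip_force: 0.0
```

>>> {"name": "arm_command", "arguments": {"rows": [[[0, 0, -0.1], 0], [[0, 0, -0.15], 0], [[0, 0, -0.15], 0], [[0.16, 0, 0], 0], [[0, 0, 0], 0]]}}

```text
t: 12.6
eef_pos: [577.1, -19.3, 153.3]
tcp_rot: [3.14, -0.0, 1.755]
ft_force: [-0.7, -0.2, -0.8]
opening: 1.0
grip_force: 0.0
```

```bash
cat >>h.py <<'E'
def prof():
    p,d,c=snap('wrist'); W=world(c,d)
    ay=np.array([-.1797,.9837]);ax=np.array([.9837,.1797])
    u=W[...,:2]@ax-564.4;v=W[...,:2]@ay;Z=W[...,2]
    for a,b in ((-9,9),(-21,-12),(12,21)):
        m=(u>a)&(u<b)&(v<-30)&(v>-250)&(Z>5)&(Z<90)
        o=np.argsort(v[m]); vv=v[m][o];zz=Z[m][o]
        bb=np.round(vv); ks=np.unique(bb); med=np.array([np.median(zz[bb==k]) for k in ks])
        j=np.where(abs(np.diff(med))>6)[0]
        print((a,b),[(int(ks[i]),int(med[i]),'->',int(ks[i+1]),int(med[i+1])) for i in j])
    return p,W
E
python3 - <<'E'
from h import *
st(); p,W=prof(); ana(p,W)
E
```

```text
t 12.6 u,v,z [ 564.24 -122.65  153.28] F [-0.7  -0.12 -0.84] M [-0.09  0.08 -0.  ] yaw 1.7551 open 94.99 grip 0.0
(-9, 9) [(-235, 45, '->', -228, 55), (-225, 56, '->', -218, 67), (-201, 69, '->', -200, 79), (-194, 80, '->', -172, 68), (-147, 66, '->', -146, 50), (-146, 50, '->', -145, 10), (-130, 9, '->', -116, 67), (-46, 67, '->', -45, 78), (-45, 78, '->', -44, 57)]
(-21, -12) [(-246, 44, '->', -218, 79), (-148, 79, '->', -147, 70), (-147, 70, '->', -146, 55), (-146, 55, '->', -145, 10), (-133, 9, '->', -116, 79), (-45, 78, '->', -44, 57)]
(12, 21) [(-245, 44, '->', -218, 80), (-150, 79, '->', -149, 10), (-149, 10, '->', -148, 76), (-148, 76, '->', -147, 57), (-146, 57, '->', -145, 10), (-133, 9, '->', -116, 78), (-45, 79, '->', -44, 58)]
row [578.01 -28.47  46.26 173.09  10.31]
rowz 79.99761910820135
yellow [570.88   4.6   43.61  35.11  10.53]
stop [561.7   64.52  45.2   13.99  10.71]
orange None
blue [432.26  57.13  36.17  45.24  76.27]
bluez 69.84737037508278
```

>>> {"name": "arm_command", "arguments": {"rows": [[[0.101, -0.129, 0], 0], [[0.101, -0.129, 0], 0], [[0.101, -0.129, 0], 0], [[0.101, -0.129, 0], 0], [[0, 0, 0], 0.0451]]}}

```text
t: 13.15
eef_pos: [428.4, 55.1, 151.7]
tcp_rot: [-3.138, -0.0, 1.612]
ft_force: [-0.4, -0.4, -0.3]
opening: 1.0
grip_force: 0.0
```

>>> {"name": "arm_command", "arguments": {"rows": [[[0, 0, 0], 0.0451], [[0, 0, 0], 0.0451], [[0, 0, 0], 0], [[0, 0, 0], 0], [[0, 0, 0], 0]]}}

```text
t: 13.65
eef_pos: [432.5, 53.9, 151.9]
tcp_rot: [-3.141, 0.0, 1.331]
ft_force: [-0.6, 0.3, 0.5]
opening: 1.001
grip_force: 0.0
```

```bash
python3 - <<'E'
from h import *
st(); p,d,c=snap('wrist','w4.png'); W=world(c,d); X,Y,Z=W[...,0],W[...,1],W[...,2]
m=(abs(X-432)<45)&(abs(Y-57)<45)&(Z>64)&(Z<74); r=cv2.minAreaRect(W[m][:,:2].astype(np.float32)); print(r,m.sum())
print(state()['eef_pos']); go(r[0][0],r[0][1],38,np.radians(76.3))
E
```

```text
t 13.65 u,v,z [435.13 -24.69 151.92] F [-0.53  0.4   0.54] M [-0.15  0.1   0.01] yaw 1.3315 open 95.1 grip 0.0
((431.9161071777344, 57.54243469238281), (36.111820220947266, 43.65234375), 75.93299102783203) 1492
[432.45370869  53.96284024 151.96904189]
turn norm -0.0003 shift now axes [0.0134, -0.0054, 0.4559] shift after turn [0.0134, -0.0055, 0.4559]
```

View pics/w4.png

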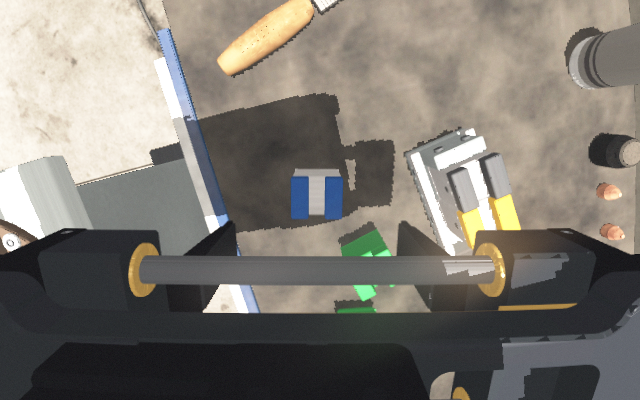

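The wrist view shows blue squarely between the fingers at (317,195). The green look-alike at (368,255) is clear of the right finger's descent path.

>>> {"name": "arm_command", "arguments": {"rows": [[[0.0134, -0.0054, 0.1], 0], [[0, 0, 0.15], 0], [[0, 0, 0.15], 0], [[0, 0, 0.056], 0], [[0, 0, 0], 0]], "claw": 0.8}}

```text
t: 14.2
eef_pos: [431.0, 57.7, 36.4]
tcp_rot: [-3.138, 0.001, 1.33]
ft_force: [-0.1, 0.5, 0.0]
opening: 0.801
grip_force: 0.0
```

>>> {"name": "arm_command", "arguments": {"rows": [[[0, 0, 0], 0], [[0, 0, 0], 0], [[0, 0, 0], 0], [[0, 0, 0], 0], [[0, 0, 0], 0]], "claw": 0.4}}

```text
t: 14.7
eef_pos: [432.3, 57.8, 38.7]
tcp_rot: [3.14, -0.0, 1.329]
ft_force: [0.1, -0.6, 6.9]
opening: 0.463
grip_force: 30.0
```

>>> {"name": "arm_command", "arguments": {"rows": [[[0, 0, 0], 0], [[0, 0, 0], 0], [[0, 0, -0.01], 0], [[0, 0, -0.02], 0], [[0, 0, -0.02], 0]]}}

```text
t: 15.2
eef_pos: [431.7, 57.8, 50.9]
tcp_rot: [-3.141, 0.0, 1.329]
ft_force: [0.5, 0.2, -3.6]
opening: 0.458
grip_force: 30.0
```

```bash
python3 -c "
from h import *
st()"
```

```text
t 15.2 u,v,z [435.09 -20.75  50.9 ] F [ 0.5   0.13 -3.56] M [-0.15  0.08  0.  ] yaw 1.3285 open 43.54 grip 30.0
```

>>> {"name": "arm_command", "arguments": {"rows": [[[0, 0, -0.12], 0], [[0, 0, -0.13], 0], [[0, 0, -0.13], -0.045], [[0, 0, 0], -0.045], [[0, 0, 0], -0.045]]}}

```text
t: 15.7
eef_pos: [432.0, 57.8, 147.0]
tcp_rot: [3.139, 0.0, 1.758]
ft_force: [-0.6, -0.1, -3.0]
opening: 0.459
grip_force: 30.0
```

>>> {"name": "arm_command", "arguments": {"rows": [[[-0.09, 0.105, 0], 0], [[-0.09, 0.105, 0], 0], [[-0.09, 0.105, 0], 0], [[-0.09, 0.105, 0], 0], [[-0.083, 0.097, 0], 0]]}}

```text
t: 16.2
eef_pos: [580.0, -28.7, 145.8]
tcp_rot: [-3.141, -0.0, 1.752]
ft_force: [0.5, 0.4, -3.4]
opening: 0.46
grip_force: 30.0
```

>>> {"name": "arm_command", "arguments": {"rows": [[[0, 0, 0], 0], [[0, 0, 0], 0], [[0, 0, 0], 0], [[0, 0, 0], 0], [[0, 0, 0], 0]]}}

```text
t: 16.7
eef_pos: [578.7, -27.4, 145.9]
tcp_rot: [3.142, -0.0, 1.753]
ft_force: [0.6, 0.6, -3.7]
opening: 0.462
grip_force: 30.0
```

```bash
python3 - <<'E'
from h import *
st()
p,d,c=snap('wrist','w5.png'); W=world(c,d)
ay=np.array([-.1797,.9837]);ax=np.array([.9837,.1797])
u=W[...,:2]@ax;v=W[...,:2]@ay;Z=W[...,2]
zt=state()['eef_pos'][2]+31
m=(abs(Z-zt)<4)&(abs(u-564)<30)&(abs(v+131)<30); r=cv2.minAreaRect(np.stack([u[m],v[m]],1).astype(np.float32)); print(r,m.sum(), zt, np.median(Z[m]))
E
```

```text
t 16.7 u,v,z [ 564.3  -130.96  145.9 ] F [ 0.73  0.43 -3.74] M [-0.1  -0.02  0.02] yaw 1.7531 open 43.87 grip 30.0
((563.5497436523438, -130.43896484375), (36.73543930053711, 59.04387664794922), 89.82039642333984) 2736 176.86958283518044 177.16875134572376
```

View pics/w5.png

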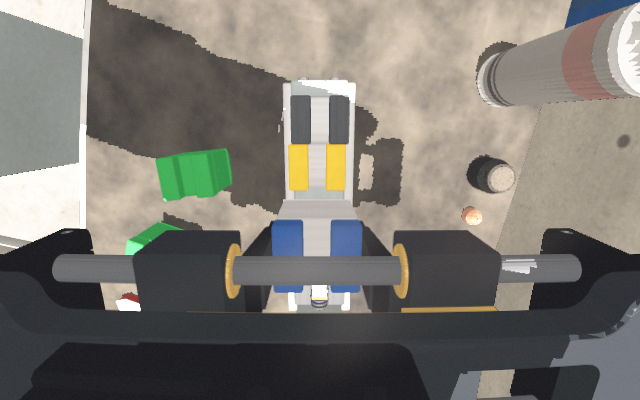

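The view shows blue at (317,255) held squarely over the gap, aligned with the row.

>>> {"name": "arm_command", "arguments": {"rows": [[[-0.003, 0, 0.04], 0], [[0, 0, 0.05], 0], [[0, 0, 0.03], 0], [[0, 0, 0.02], 0], [[0, 0, 0], 0]]}}

```text
t: 17.25
eef_pos: [578.8, -28.3, 109.6]
tcp_rot: [-3.14, -0.001, 1.753]
ft_force: [-0.4, 1.3, -3.2]
opening: 0.462
grip_force: 30.0
```

>>> {"name": "arm_command", "arguments": {"rows": [[[0, 0, 0], 0], [[-0.002, 0, 0.004], 0], [[-0.002, 0, 0.004], 0], [[-0.002, 0, 0.004], 0], [[0, 0, 0], 0]]}}

```text
t: 17.75
eef_pos: [579.6, -29.4, 108.1]
tcp_rot: [3.141, -0.001, 1.752]
ft_force: [-0.7, 6.3, 0.6]
opening: 0.461
grip_force: 30.0
```

```bash
python3 -c "
from h import *
st()"
```

```text
t 17.75 u,v,z [ 564.84 -133.08  108.14] F [0.47 6.28 0.65] M [1.27 0.27 0.01] yaw 1.7524 open 43.83 grip 30.0
```

>>> {"name": "arm_command", "arguments": {"rows": [[[-0.002, 0, 0.004], 0], [[-0.002, 0, 0.004], 0], [[-0.002, 0, 0.004], 0], [[0, 0, 0], 0], [[0, 0, 0], 0]]}}

```text
t: 18.25
eef_pos: [579.9, -30.7, 105.3]
tcp_rot: [3.14, -0.001, 1.752]
ft_force: [0.4, 7.3, 2.1]
opening: 0.463
grip_force: 30.0
```

```bash
python3 -c "
from h import *
st()"
```

```text
t 18.25 u,v,z [ 564.94 -134.4   105.32] F [1.67 7.12 2.09] M [1.44 0.29 0.04] yaw 1.7524 open 43.96 grip 30.0
```

>>> {"name": "arm_command", "arguments": {"rows": [[[-0.002, 0, 0.004], 0], [[-0.002, 0, 0.004], 0], [[-0.001, 0, 0.004], 0], [[0, 0, 0.004], 0], [[0, 0, 0], 0]]}}

```text
t: 18.75
eef_pos: [580.1, -32.2, 101.0]
tcp_rot: [3.141, -0.001, 1.753]
ft_force: [-0.8, 4.8, -1.1]
opening: 0.462
grip_force: 30.0
```

```bash
python3 -c "
from h import *
st(); prof()"
```

```text
t 18.75 u,v,z [ 564.85 -135.95  101.03] F [ 0.11  4.87 -1.11] M [0.99 0.12 0.07] yaw 1.7526 open 43.91 grip 30.0
(-9, 9) [(-186, 67, '->', -185, 79), (-178, 81, '->', -132, 10), (-129, 10, '->', -117, 81), (-116, 84, '->', -115, 68), (-45, 67, '->', -43, 57)]
(-21, -12) [(-45, 79, '->', -42, 58)]
(12, 21) [(-45, 79, '->', -42, 57)]
```

```bash
python3 - <<'E'
from h import *
p,d,c=snap('scene'); cv2.imwrite('pics/s2.png',cv2.resize(p[160:270,270:430,::-1],None,fx=5,fy=5,interpolation=cv2.INTER_CUBIC))
W=world(c,d); np.savez('s2.npz',W=W,p=p)
E
```

```text
(no output)
```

View pics/s2.png

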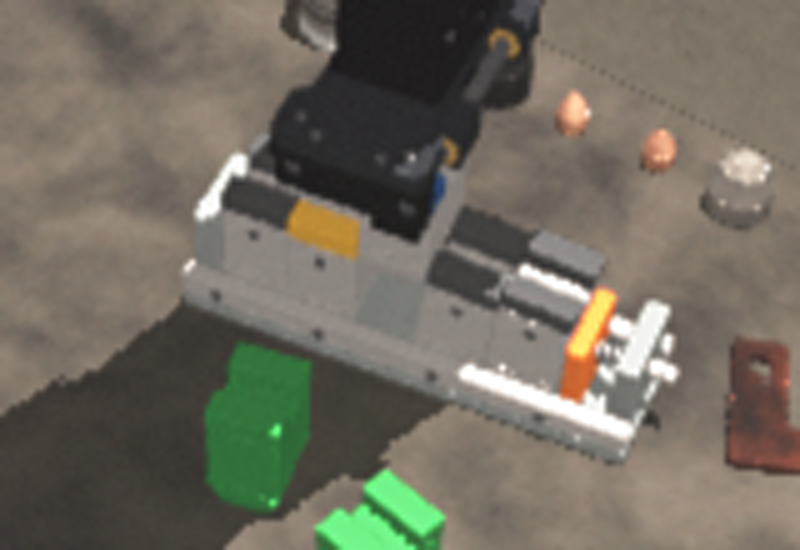

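The scene crop shows blue between yellow (325,230) and mid (465,270). Right, at (555,300), leans slightly over the keeper, which should straighten as the shoulder goes down.

>>> {"name": "arm_command", "arguments": {"rows": [[[0.001, 0, 0.006], 0], [[0.001, 0, 0.006], 0], [[0, 0, 0.006], 0], [[0, 0, 0.006], 0], [[0, 0, 0], 0]]}}

```text
t: 19.35
eef_pos: [579.9, -32.2, 94.4]
tcp_rot: [3.142, -0.0, 1.753]
ft_force: [0.5, 3.6, -1.2]
opening: 0.461
grip_force: 30.0
```

>>> {"name": "arm_command", "arguments": {"rows": [[[0, 0, 0.006], 0], [[0, 0, 0.006], 0], [[0, 0, 0.006], 0], [[0, 0, 0.006], 0], [[0, 0, 0], 0]]}}

```text
t: 19.85
eef_pos: [579.8, -32.2, 88.3]
tcp_rot: [-3.141, -0.0, 1.753]
ft_force: [0.3, 3.9, -2.9]
opening: 0.463
grip_force: 30.0
```

```bash
python3 -c "
from h import *
st()"
```

```text
t 19.85 u,v,z [ 564.56 -135.91   88.29] F [ 1.04  3.79 -2.87] M [ 0.57 -0.09  0.09] yaw 1.7526 open 44.0 grip 30.0
```

>>> {"name": "arm_command", "arguments": {"rows": [[[0, 0, 0.006], 0], [[0, 0, 0.006], 0], [[0, 0, 0.006], 0], [[0, 0, 0.006], 0], [[0, 0, 0.006], 0]]}}

```text
t: 20.35
eef_pos: [579.9, -32.2, 81.0]
tcp_rot: [3.141, -0.0, 1.753]
ft_force: [-0.3, 4.4, 2.6]
opening: 0.459
grip_force: 30.0
```

>>> {"name": "arm_command", "arguments": {"rows": [[[0, 0, 0.006], 0], [[0, 0, 0.006], 0], [[0, 0, 0.006], 0], [[0, 0, 0.006], 0], [[0, 0, 0], 0]]}}

```text
t: 20.85
eef_pos: [579.9, -32.2, 74.8]
tcp_rot: [-3.141, -0.0, 1.753]
ft_force: [0.3, 3.0, -2.5]
opening: 0.461
grip_force: 30.0
```

```bash
python3 -c "
from h import *
st()"
```

```text
t 20.85 u,v,z [ 564.62 -135.93   74.78] F [ 0.79  2.86 -2.52] M [ 0.61 -0.11  0.09] yaw 1.7526 open 43.82 grip 30.0
```

>>> {"name": "arm_command", "arguments": {"rows": [[[0, 0, 0.006], 0], [[0, 0, 0.006], 0], [[0, 0, 0.006], 0], [[0, 0, 0.006], 0], [[0, 0, 0], 0]]}}

```text
t: 21.35
eef_pos: [579.8, -32.2, 68.8]
tcp_rot: [-3.141, -0.0, 1.753]
ft_force: [0.8, 3.1, -3.0]
opening: 0.462
grip_force: 30.0
```

>>> {"name": "arm_command", "arguments": {"rows": [[[0, 0, 0.006], 0], [[0, 0, 0.006], 0], [[0, 0, 0.006], 0], [[0, 0, 0.006], 0], [[0, 0, 0], 0]]}}

```text
t: 21.85
eef_pos: [579.9, -32.2, 62.8]
tcp_rot: [-3.141, -0.0, 1.753]
ft_force: [0.9, 3.4, -2.9]
opening: 0.463
grip_force: 30.0
```

```bash
python3 - <<'E'
from h import *
st()
p,d,c=snap('scene'); cv2.imwrite('pics/s3.png',cv2.resize(p[160:270,270:430,::-1],None,fx=5,fy=5,interpolation=cv2.INTER_CUBIC))
E
```

```text
t 21.85 u,v,z [ 564.63 -135.92   62.83] F [ 1.5   3.15 -2.89] M [ 0.45 -0.16  0.11] yaw 1.7526 open 43.94 grip 30.0
```

View pics/s3.png

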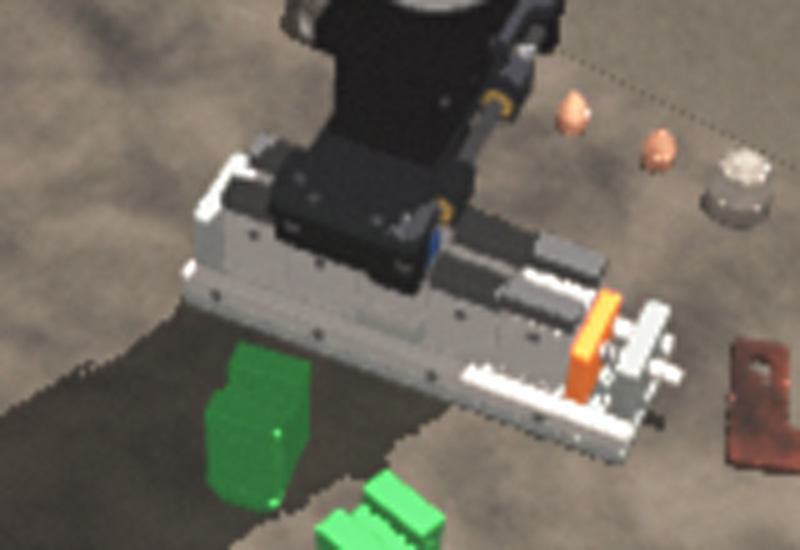

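The crop shows the row upright, the keeper at (595,345) slightly pushed back, and blue's foot close to the floor.

>>> {"name": "arm_command", "arguments": {"rows": [[[0, 0, 0.006], 0], [[0, 0, 0.006], 0], [[0, 0, 0.006], 0], [[0, 0, 0.006], 0], [[0, 0, 0.006], 0]]}}

```text
t: 22.4
eef_pos: [579.9, -32.2, 55.5]
tcp_rot: [3.142, -0.0, 1.753]
ft_force: [-0.8, 3.6, 1.9]
opening: 0.46
grip_force: 30.0
```

>>> {"name": "arm_command", "arguments": {"rows": [[[0, 0, 0.006], 0], [[0, 0, 0.005], 0], [[0, 0, 0.005], 0], [[0, 0, 0], 0], [[0, 0, 0], 0]]}}

```text
t: 22.9
eef_pos: [579.8, -32.2, 51.3]
tcp_rot: [-3.141, -0.0, 1.753]
ft_force: [0.2, 3.3, -3.6]
opening: 0.461
grip_force: 30.0
```

```bash
python3 -c "
from h import *
st()"
```

```text
t 22.9 u,v,z [ 564.59 -135.87   51.33] F [ 0.83  3.2  -3.63] M [ 0.44 -0.11  0.15] yaw 1.7526 open 43.81 grip 30.0
```

>>> {"name": "arm_command", "arguments": {"rows": [[[0, 0, 0.003], 0], [[0, 0, 0.003], 0], [[0, 0, 0.002], 0], [[0, 0, 0], 0], [[0, 0, 0], 0]]}}

```text
t: 23.4
eef_pos: [579.9, -32.2, 49.6]
tcp_rot: [3.142, -0.0, 1.753]
ft_force: [-0.9, 3.6, 0.4]
opening: 0.465
grip_force: 30.0
```

>>> {"name": "arm_command", "arguments": {"rows": [[[0, 0, 0.002], 0], [[0, 0, 0], 0], [[0, 0, 0.002], 0], [[0, 0, 0], 0], [[0, 0, 0], 0]]}}

```text
t: 23.9
eef_pos: [579.9, -32.2, 48.8]
tcp_rot: [3.141, -0.0, 1.753]
ft_force: [-1.2, 5.3, 2.5]
opening: 0.461
grip_force: 30.0
```

```bash
python3 -c "
from h import *
st()"
```

```text
t 23.9 u,v,z [ 564.65 -135.89   48.76] F [-0.19  5.42  2.52] M [0.68 0.26 0.06] yaw 1.7526 open 43.82 grip 30.0
```

>>> {"name": "arm_command", "arguments": {"rows": [[[0, 0, 0.002], 0], [[0, 0, 0], 0], [[0, 0, 0], 0], [[0, 0, 0], 0], [[0, 0, 0], 0]]}}

```text
t: 24.4
eef_pos: [579.9, -32.2, 48.7]
tcp_rot: [3.141, 0.0, 1.753]
ft_force: [-3.6, 4.2, 8.2]
opening: 0.46
grip_force: 30.0
```

>>> {"name": "arm_command", "arguments": {"rows": [[[0, 0, 0.001], 0], [[0, 0, 0], 0], [[0, 0, 0], 0], [[0, 0, 0], 0], [[0, 0, 0], 0]]}}

```text
t: 24.9
eef_pos: [579.9, -32.2, 48.7]
tcp_rot: [3.141, 0.0, 1.753]
ft_force: [-3.6, 5.0, 11.5]
opening: 0.462
grip_force: 30.0
```

```bash
python3 -c "
from h import *
st()"
```

```text
t 24.9 u,v,z [ 564.66 -135.89   48.73] F [-2.65  5.61 11.46] M [0.61 0.78 0.12] yaw 1.7526 open 43.88 grip 30.0
```

>>> {"name": "arm_command", "arguments": {"rows": [[[0, 0, -0.003], 0], [[0.001, 0, 0], 0], [[0.001, 0, 0], 0], [[0.001, 0, 0], 0], [[0, 0, 0], 0]]}}

```text
t: 25.4
eef_pos: [579.9, -32.0, 48.7]
tcp_rot: [3.141, 0.001, 1.753]
ft_force: [-2.1, -3.8, 4.2]
opening: 0.46
grip_force: 30.0
```

>>> {"name": "arm_command", "arguments": {"rows": [[[0.001, 0, 0], 0], [[0.001, 0, 0], 0], [[0, 0, 0], 0], [[0, 0, 0], 0], [[0, 0, 0], 0]]}}

```text
t: 25.9
eef_pos: [579.9, -31.5, 48.7]
tcp_rot: [3.141, 0.001, 1.753]
ft_force: [-1.8, -5.0, 3.4]
opening: 0.46
grip_force: 30.0
```

```bash
python3 -c "
from h import *
st()"
```

```text
t 25.9 u,v,z [ 564.78 -135.2    48.66] F [-2.63 -4.58  3.38] M [-1.35  0.32  0.11] yaw 1.7526 open 43.74 grip 30.0
```

>>> {"name": "arm_command", "arguments": {"rows": [[[0, 0, 0.002], 0], [[0, 0, 0.002], 0], [[0, 0, 0.001], 0], [[0, 0, 0], 0], [[0, 0, 0], 0]]}}

```text
t: 26.4
eef_pos: [579.9, -31.4, 48.6]
tcp_rot: [3.14, 0.001, 1.753]
ft_force: [-4.5, -4.4, 17.7]
opening: 0.461
grip_force: 30.0
```

>>> {"name": "arm_command", "arguments": {"rows": [[[0, 0, 0], 0], [[0, 0, 0], 0], [[0, 0, 0], 0], [[0, 0, 0], 0], [[0, 0, 0], 0]]}}

```text
t: 26.9
eef_pos: [579.9, -31.4, 48.6]
tcp_rot: [3.141, 0.001, 1.753]
ft_force: [-5.0, -4.5, 17.0]
opening: 0.462
grip_force: 30.0
```

```bash
python3 -c "
from h import *
st()"
```

```text
t 26.9 u,v,z [ 564.82 -135.09   48.57] F [-5.7  -3.51 16.98] M [-1.03  1.13  0.1 ] yaw 1.7526 open 43.86 grip 30.0
```

>>> {"name": "arm_command", "arguments": {"rows": [[[0, 0, 0.001], 0], [[0, 0, 0], 0], [[0, 0, 0], 0], [[0, 0, 0], 0], [[0, 0, 0], 0]]}}

```text
t: 27.4
eef_pos: [579.9, -31.4, 48.5]
tcp_rot: [3.14, 0.001, 1.753]
ft_force: [-6.9, -4.8, 19.3]
opening: 0.46
grip_force: 30.0
```

>>> {"name": "arm_command", "arguments": {"rows": [[[0, 0, 0], 0], [[0, 0, 0], 0], [[0, 0, 0], 0], [[0, 0, 0], 0], [[0, 0, 0], 0]]}}

```text
t: 27.9
eef_pos: [579.9, -31.4, 48.5]
tcp_rot: [3.14, 0.001, 1.753]
ft_force: [-5.6, -3.5, 20.4]
opening: 0.459
grip_force: 30.0
```

>>> {"name": "arm_command", "arguments": {"rows": [[[0, 0, -0.002], 0], [[0, 0, -0.002], 0], [[0, 0, -0.0015], 0], [[0, 0, 0], 0], [[0, 0, 0], 0]]}}

```text
t: 28.4
eef_pos: [579.9, -31.3, 48.6]
tcp_rot: [3.141, 0.0, 1.753]
ft_force: [-1.7, -5.6, 4.6]
opening: 0.461
grip_force: 30.0
```

```bash
python3 -c "
from h import *
st()"
```

```text
t 28.4 u,v,z [ 564.85 -135.01   48.56] F [-2.69 -5.16  4.64] M [-1.27  0.19  0.15] yaw 1.7527 open 43.78 grip 30.0
```

Release, lift and check.

>>> {"name": "arm_command", "arguments": {"rows": [[[0, 0, 0], 0], [[0, 0, 0], 0], [[0, 0, 0], 0], [[0, 0, 0], 0], [[0, 0, 0], 0]], "claw": 0.9}}

```text
t: 28.9
eef_pos: [579.6, -30.9, 48.4]
tcp_rot: [-3.141, -0.0, 1.753]
ft_force: [-0.8, 0.6, -0.2]
opening: 0.824
grip_force: 0.0
```

>>> {"name": "arm_command", "arguments": {"rows": [[[0, 0, -0.08], 0], [[0, 0, -0.15], 0], [[0, 0, -0.15], 0], [[0, 0, -0.15], 0], [[0, 0, 0], 0]]}}

```text
t: 29.4
eef_pos: [581.5, -31.2, 185.8]
tcp_rot: [3.134, 0.002, 1.753]
ft_force: [0.4, -0.1, -0.1]
opening: 0.899
grip_force: 0.0
```

>>> {"name": "arm_command", "arguments": {"rows": [[[-0.15, 0, -0.05], 0], [[-0.15, 0, -0.05], 0], [[0, 0, -0.05], 0], [[0, 0, 0], 0], [[0, 0, 0], 0]]}}

```text
t: 29.9
eef_pos: [592.8, -104.0, 217.8]
tcp_rot: [-3.141, -0.001, 1.753]
ft_force: [0.2, 1.4, 0.7]
opening: 0.9
grip_force: 0.0
```

```bash
python3 - <<'E'
from h import *
st(); p,W=prof(); ana(p,W); cv2.imwrite('pics/w6.png',p[:,:,::-1])
ay=np.array([-.1797,.9837]);ax=np.array([.9837,.1797]); u=W[...,:2]@ax-564.4;v=W[...,:2]@ay;Z=W[...,2]
for i in range(5):
    c=-44.6-18-36*i; m=(abs(v-c)<14)&(abs(u)<21)&(abs(u)>11)&(Z>70)&(Z<90)
    if m.sum()>20:
        A=np.c_[u[m],v[m]-c,np.ones(m.sum())]; print(i,np.linalg.lstsq(A,Z[m],rcond=None)[0].round(3),m.sum())
hsv=cv2.cvtColor(p,cv2.COLOR_RGB2HSV); H,S=hsv[...,0].astype(int),hsv[...,1]
for n,a,b in(('y',15,35),('b',100,130)):
    m=(H>a)&(H<b)&(S>120)&(Z>75)&(Z<86)&(abs(u)<25); print(n,m.sum(),np.percentile(v[m],[0,1,99,100]).round(1),np.percentile(u[m],[1,99]).round(1))
m=(Z>50)&(Z<62)&(abs(u)<24)&(v<-200)&((H<18)&(S>150)); print('orange',m.sum(),np.percentile(v[m],[1,50,99]) if m.sum() else '')
E
```

```text
t 29.9 u,v,z [ 564.47 -208.86  217.81] F [0.48 1.38 0.65] M [-0.09  0.02 -0.02] yaw 1.7529 open 85.47 grip 0.0
(-9, 9) [(-237, 44, '->', -233, 55), (-227, 55, '->', -224, 78), (-224, 78, '->', -223, 67), (-45, 72, '->', -42, 57)]
(-21, -12) [(-248, 57, '->', -247, 37), (-246, 34, '->', -233, 55), (-230, 56, '->', -224, 78), (-45, 79, '->', -38, 58)]
(12, 21) [(-248, 57, '->', -247, 42), (-247, 42, '->', -246, 33), (-246, 33, '->', -233, 54), (-230, 56, '->', -224, 78), (-45, 79, '->', -38, 58)]
row [578.62 -30.6   46.31 179.1   10.31]
rowz 79.90846451089374
yellow [571.03   4.09  43.7   35.7   10.44]
stop [560.94  65.23  45.43  11.5   10.5 ]
orange [ 597.76 -127.58   40.25    9.73    9.44]
blue None
bluez None
0 [-3.0000e-03 -8.0000e-03  7.9888e+01] 701
1 [-4.0000e-03  3.0000e-03  7.9934e+01] 626
2 [ 1.0000e-03 -2.0000e-03  8.0036e+01] 585
3 [-5.0000e-03  1.0000e-02  8.0016e+01] 529
4 [-1.0000e-03  3.0000e-03  8.0038e+01] 515
y 362 [-116.5 -116.4  -80.9  -80.7] [-23.7  19.3]
b 1101 [-152.3 -152.3 -118.2 -117.1] [-23.1  19.8]
orange 128 [-233.29587516 -231.54551347 -228.10864608]
```

View pics/w6.png

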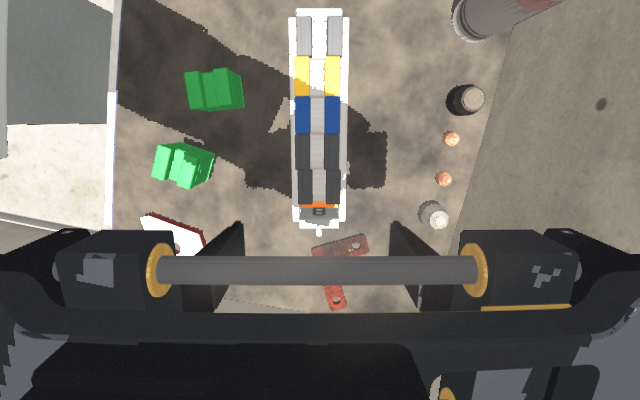

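The wrist view shows all five close together: left (319,35), yellow (317,75), blue (317,115), mid (317,150) and right (318,188). The tops are level at 80 mm, the row is 180 mm long, and the keeper is held back about 6 mm.

```bash
python3 -c "
from h import *
print(env.job_done())"
```

```text
the job is handed in; nothing more can be done
None
```

I worked the blue segment down beside the yellow one on its keeper side, pressed it at about 17–20 N plus its own weight for over a second, released it and handed the job in; the last wrist image showed all five close together, level and upright, with the keeper held back about 6 mm, but no verdict was returned.

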